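# Put the bare-bladed scraper away in its guard

### The job

Make the yellow carton scraper safe in the blue blade guard: slide the guard's orange shutter all the way open, slide the scraper in, flat and blade first, until it is fully home against the stop at the back, and then close the shutter completely behind it. Leave the stapler, the vials, the carton and the radio standing or lying where they are.

Things in the scene. Friction and masses are not known exactly. Their poses are not given: they have to be found in the camera images.
- guard: Blue blade guard fixed to the worktop, 168 x 80 x 26 mm, with a straight channel open at the top and without a floor. Origin: on the worktop, middle of the mouth; x points into the channel, y left, z up. Channel 48 mm wide up to 8 mm height (blade), above that a 33 mm gap between two lips (handle); over the first 18 mm both flare by about 6 mm a side.
- guard_stop (a point): Foot of the end stop in the middle of the channel, 154 mm in from the mouth, on the worktop.
- guard_track (a point): Middle of the top of the grey shutter track, 26 mm high, which stands left of the mouth at guard x = 2 to 18 mm, y = 38 to 120 mm.
- shutter (a joint): Orange shutter plate, 80 x 4 mm, from 4 to 26 mm height, at guard x = -6 to -2 mm, sliding along the guard's +y. 0 = closed (covers y = -22 to 58 mm), 0.06 m = fully open (38 to 118 mm). About 1 N of friction; it stays where left. It closes only if the scraper does not stick out of the mouth.
- shutter_knob (a point): Middle of the upright black knob on the shutter, 14 mm in diameter, from 28 to 56 mm height; this point is at 42 mm height, at guard x = -4 mm, y = 45 mm + the shutter's opening. Axes as the guard's.
- scraper: Loose scraper with a yellow handle, lying flat, 150 mm long, about 90 g. Origin: middle of its length, on the underside; x towards the blade's edge, z up. Steel blade x = 15 to 75 mm, 44 mm wide (38 mm at the tip), 4 mm thick, on the worktop. Handle x = -75 to 25 mm, 26 mm wide, 20 mm high. Fully home, its tail is 4 mm inside the mouth.
- scraper_edge (a point): Middle of the blade's front edge, at scraper x = 75 mm, 2 mm above the underside.
- scraper_tail (a point): Middle of the handle's rear end face, at scraper x = -75 mm, 10 mm above the underside.
- stapler: Black desk stapler, 150 x 34 x 48 mm, loose; bystander. It and the scraper lie one at each side of the table, either way round. Origin: middle of its underside, x along its length.
- vial_a: Loose vial with a blue cap, 31 mm diameter, 67 mm tall, standing right of the guard; bystander. Origin: middle of its underside.
- vial_b: Loose vial with a white cap, 36 mm diameter, 56 mm tall, standing right of the guard; bystander. Origin: middle of its underside.
- carton: Loose small white and orange carton, 60 x 30 x 78 mm, standing at the back right; bystander. Origin: middle of its underside.
- radio: Loose black hand radio, 151 x 58 x 31 mm, lying at the back right; bystander. Origin: middle of its underside.
Things that resemble listed ones, but are neither listed nor needed, are in the scene too. Several things have the shape of the scraper; the one meant has the colours described above.

How it is judged:
On the way, in this order (a step that is already met when the one before it is completed fails the run):
1. the shutter is slid open, clear of the mouth (more than 50 mm of its 60 mm) (value of joint shutter above 0.05 m), for 0.2 s.
2. the scraper lies flat in the channel, blade first, its edge within 7 mm of the stop (x of scraper_edge in the frame of guard between 0.147 and 0.16 m and y of scraper_edge in the frame of guard between -0.006 and 0.006 m and angle between the x axis of scraper and the x axis of guard, either way round below 0.08 rad and height (world z) of scraper below 0.006 m), for 0.2 s.
At the end, for the whole second after the job is handed in: The scraper lies flat at rest in the guard's channel, blade first, its edge within 7 mm of the stop and within 6 mm of the channel's middle line, aligned within 0.08 rad and no more than 6 mm above the worktop, and the shutter is closed to within 5 mm (all of step 2 and value of joint shutter below 0.005 m and linear speed of scraper below 0.02 m/s and contact force between the fingers and scraper below 0.1 N); the robot touches nothing.
It fails at once if the stapler is moved more than 25 mm or tipped by more than 0.5 rad (distance of stapler from where it was at the start of the episode above 0.025 m or angle between stapler's own z axis and vertical above 0.5 rad).
It fails at once if the vial with the blue cap is moved more than 25 mm or tipped by more than 0.5 rad (distance of vial_a from where it was at the start of the episode above 0.025 m or angle between vial_a's own z axis and vertical above 0.5 rad).
It fails at once if the vial with the white cap is moved more than 25 mm or tipped by more than 0.5 rad (distance of vial_b from where it was at the start of the episode above 0.025 m or angle between vial_b's own z axis and vertical above 0.5 rad).
It fails at once if the carton is moved more than 25 mm or tipped by more than 0.5 rad (distance of carton from where it was at the start of the episode above 0.025 m or angle between carton's own z axis and vertical above 0.5 rad).
It fails at once if the radio is moved more than 25 mm or tipped by more than 0.5 rad (distance of radio from where it was at the start of the episode above 0.025 m or angle between radio's own z axis and vertical above 0.5 rad).
It also fails if it takes over 70 s, if anything falls off the work surface, if the arm or the gripper's body presses on something with over 40 N, if the wrist force passes 120 N, or if a joint passes its speed limit or range.

### The arm

A 7-joint arm with a two-finger parallel gripper is mounted at the origin on a cart in front of the work surface, level with it; the furniture and walls round the work are solid. World frame = base frame: x ahead of the robot, y to its left, z up, the work surface at z = 0. Lengths are in m, angles in rad, forces in N, time in s.
With the tool pointing down it reaches from about 0.4 to 0.85 m from the base axis. Payload 10.4 kg.
Tool frame: the origin (TCP) lies at the very end of the fingers, on their centre line; the grasp point (between the pads) lies 19 mm behind it; z points along the fingers, y is the line along which they close (so a half turn about z gives the same grasp; the last joint's range is limited). The gripper opens to 87 mm and grips with 3 to 60 N. Pads are 19 mm wide; open, the fingers measure 117 mm over their backs; the gripper's body (75 mm by 190 mm) begins 51 mm behind the grasp point.
Start: joints at [-1.287, 0.332, -0.065, 1.46, 0.022, 1.35, -0.088], TCP at [0.189, 0.596, 0.223] pointing down, gripper open.
Joint ranges: [-2.6, 2.6], [-0.5, 2.12], [-1.47, 1.34], [0.16, 2.42], [-1.27, 4.41], [0.06, 2.06], [-2.6, 2.6]. Speed limits (rad/s): [2.22, 2.22, 2.79, 2.79, 3.14, 3.14, 3.14].

### API

Orientations are given as a unit quaternion [x, y, z, w].
In Python, from bench import read_state, cams, workorder gives the robot as it stands.
- The arm moves only by the shell command python3 -m crank 'ROWS' [FORCE]. ROWS is text: rows parted by semicolons, each of 5 numbers parted by spaces: the shift along the tool's x, y, z scaled (see below), then the turn about the tool's z scaled (see below), then the opening, from -1 (shut) to 1 (fully open). In form: dx dy dz yaw jaw; .... A call has 1 to 10 rows; each row shifts and turns the commanded pose from where the row before left it, along the tool's axes as they then stand; what a row does not reach is not made up. The controller multiplies each number of a shift by 200 mm and each number of a turn by 90 degrees. A row lasts 1/10 s, in which the tool goes at most 50 mm and 8.59 degrees, less where a joint would pass 70% of its speed; a pose out of reach is approached as far as the arm can. A call with a number of a shift or a turn outside -1 to 1 is refused whole. A call with a gripper value outside its range is refused whole. The fingers move at their own pace and stop on an object; FORCE is the grip in N (left out, the last holds). Time passes only in rows, so rows that do not move let the fingers close. It gives the time, the measured TCP pose, the force, the opening and the grip force at its end, in the units of the state.
- read_state(): the state, without advancing time (a new reading comes with each control period).
- cams.camera(name): name is "side" or "top" or "wrist"; returns a dict with "img" (384x512x3 uint8, blue, green, red), "K" (3x3 intrinsics, pixels), "xyz" and "attitude" of the camera in the world; the wrist camera has in their place "mount" (4x4, takes a point from camera to tool coordinates, whose origin is the TCP and whose axes are the flange's). Camera axes: x right, y down, z forward; pixel columns grow to the right and rows downward; lengths in m; the calibration is good to about 2 mm. A picture is of the moment at which its call begins: read the wrist's pose just before it. There is no depth.
- workorder.close_job(): hands the job in; it is judged then, once.
The state is a dict: "time": time; "joint_positions": joint angles; "joint_vel": joint speeds; "joint_torque": joint torques, N m; "ee_pos": TCP position; "eef_rot": TCP orientation; "ft_force": force on the tool from outside, world axes, zero at the start; "torque": the same for the moment, N m; "width": finger opening in m; "grip_force": force on a finger pad.
Only numpy, scipy, OpenCV 4.12 (cv2) and the standard library are available. Lean on these libraries where they do the work, as an engineer would, in place of code of your own. Each camera call takes 0.05 s, during which the arm holds its last target. There are 200 camera calls.

## Working session

There is one attempt and no reset: what is moved stays moved. The work goes in short steps, Python scripts to look and compute and a shell command to move; the robot and the scene stay as the last step left them, time stands still between calls to the robot, and variables do not carry over. Pictures are saved under pics/ and viewed, at most 12 in all, crops included, and the job is handed in when it is done.

```bash
mkdir -p pics; ls; python3 - <<'E'
from bench import read_state, cams
import cv2,numpy as np
s=read_state();print(s)
ims={}
for n in("top","side"):
    c=cams.camera(n);cv2.imwrite(f"pics/{n}0.png",c["img"]);print(n,c["K"],c["xyz"],c["attitude"])
E
```

```text
pics
{'time': 0.0, 'joint_positions': array([-1.28656217,  0.33285897, -0.06473803,  1.46093355,  0.02158264,
        1.34991534, -0.08851625]), 'joint_vel': array([ 0.0006825 ,  0.00183851, -0.00033475,  0.00054789, -0.00114342,
       -0.00012968,  0.00117199]), 'joint_torque': array([ 1.98344997e-04, -6.23260117e+01,  2.44667509e-02, -3.89874566e+01,
       -6.15057489e-02,  4.01672674e-02,  1.16082538e-04]), 'ee_pos': array([0.18863677, 0.59544304, 0.22176581]), 'eef_rot': array([ 1.52797783e-01,  9.88257220e-01, -7.04476813e-04, -8.99868220e-05]), 'ft_force': array([0.28581216, 0.10482597, 0.53316666]), 'torque': array([-0.00121494, -0.00188594,  0.05362299]), 'grip_force': 0.0, 'width': 0.08687926270979945}
top [[350.22542748   0.         257.44978006]
 [  0.         350.22542748 187.77071213]
 [  0.           0.           1.        ]] [ 0.48659835 -0.0604385   1.12201469] [ 0.70644689 -0.70590165  0.03553193 -0.03705572]
side [[405.4712715    0.         251.42651021]
 [  0.         405.4712715  194.71012642]
 [  0.           0.           1.        ]] [ 0.22487944 -1.06859946  0.46728934] [ 0.80923387 -0.15769521  0.09807481 -0.55736353]
```

View pics/top0.png

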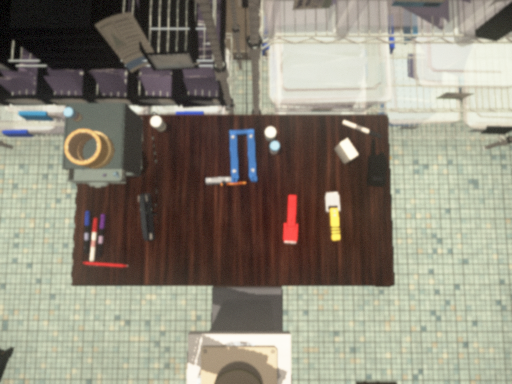

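View pics/side0.png

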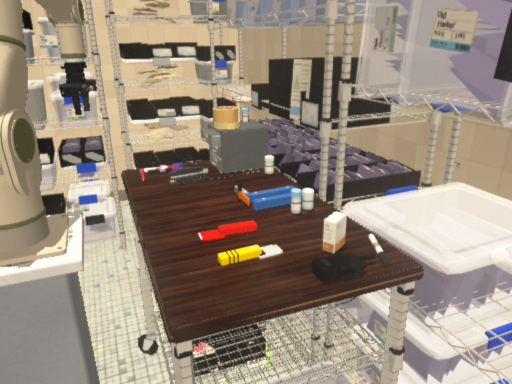

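The top view shows the blue guard at (243,155), mouth towards the robot, with the orange shutter at (236,183) and the grey track to its left. The yellow scraper is at (334,215) with its blade pointing away from the robot. The red look-alike is at (291,220), the stapler at left (147,215), the vials at (272,140), the carton at (346,150) and the radio at (376,168).

```bash
cat > h.py <<'E'
import cv2,numpy as np
from scipy.spatial.transform import Rotation as Ro
from bench import read_state,cams
def view(n):
    s=read_state();c=cams.camera(n)
    if n=="wrist":
        T=np.eye(4);T[:3,:3]=Ro.from_quat(s["eef_rot"]).as_matrix();T[:3,3]=s["ee_pos"];T=T@np.array(c["mount"])
        R,p=T[:3,:3],T[:3,3]
    else: R,p=Ro.from_quat(c["attitude"]).as_matrix(),np.array(c["xyz"])
    return c["img"],np.array(c["K"]),R,p
def ray(v,uv,z):
    _,K,R,p=v;uv=np.atleast_2d(uv).astype(float)
    d=(R@np.linalg.inv(K)@np.c_[uv,np.ones(len(uv))].T).T
    return (p+d*((z-p[2])/d[:,2])[:,None])[:,:2]
def mask(img,lo,hi):
    return cv2.inRange(cv2.cvtColor(img,cv2.COLOR_BGR2HSV),np.array(lo),np.array(hi))
def blobs(m,amin):
    n,l,st,c=cv2.connectedComponentsWithStats(m)
    return [(st[i],c[i],(l==i).astype(np.uint8)) for i in range(1,n) if st[i][4]>=amin]
COL=dict(blue=((100,110,50),(125,255,255)),yellow=((22,110,80),(35,255,255)),orange=((5,120,80),(20,255,255)))
E
python3 - <<'E'
from h import *
v=view("top")
print("R",v[2].round(3))
for n,z in(("blue",.026),("yellow",.02),("orange",.026)):
    for st,c,m in blobs(mask(v[0],*COL[n]),8):
        if not(200<c[0]<360 and 115<c[1]<260):continue
        cn=np.vstack(cv2.findContours(m,0,1)[0])
        box=cv2.boxPoints(cv2.minAreaRect(cn))
        print(n,st,ray(v,c,z).round(4),"box",ray(v,box,z).round(3).tolist())
s=cv2.resize(v[0][110:260,195:365],None,fx=4.5,fy=4,interpolation=cv2.INTER_CUBIC)
cv2.imwrite("pics/topz.png",s[:600,:800])
E
```

```text
R [[ 0.001 -0.995  0.103]
 [-1.    -0.001  0.002]
 [-0.002 -0.103 -0.995]]
blue [229 129  26  52 436] [[0.7187 0.0097]] box [[0.787, 0.034], [0.789, -0.047], [0.626, -0.052], [0.624, 0.027]]
blue [248 138  10  44 317] [[ 0.6911 -0.04  ]] box [[0.759, -0.021], [0.761, -0.049], [0.621, -0.057], [0.62, -0.03]]
yellow [330 207  11  34 262] [[ 0.4844 -0.2996]] box [[0.539, -0.283], [0.541, -0.311], [0.438, -0.316], [0.436, -0.288]]
orange [325 153   7  38 127] [[ 0.6412 -0.2798]] box [[0.593, -0.268], [0.711, -0.275], [0.71, -0.293], [0.592, -0.286]]
orange [294 154   9  33 106] [[ 0.6586 -0.1832]] box [[0.605, -0.173], [0.707, -0.174], [0.707, -0.199], [0.605, -0.198]]
orange [214 157   4  18  35] [[0.6668 0.0747]] box [[0.698, 0.08], [0.698, 0.071], [0.643, 0.07], [0.643, 0.079]]
orange [309 156   7 105 351] [[ 0.5433 -0.2308]] box [[0.701, -0.222], [0.701, -0.241], [0.376, -0.235], [0.376, -0.217]]
orange [335 161   6  32 123] [[ 0.6363 -0.3098]] box [[0.685, -0.301], [0.685, -0.316], [0.586, -0.318], [0.586, -0.303]]
orange [276 166   5  32  71] [[ 0.6223 -0.1235]] box [[0.669, -0.117
[... 1159 characters left out ...]
1] [[ 0.4617 -0.3007]] box [[0.561, -0.254], [0.561, -0.351], [0.34, -0.345], [0.34, -0.25]]
orange [283 204   4  18  29] [[ 0.5192 -0.1429]] box [[0.496, -0.137], [0.549, -0.141], [0.548, -0.148], [0.495, -0.144]]
orange [270 206   6  74 256] [[ 0.4241 -0.1044]] box [[0.542, -0.097], [0.542, -0.113], [0.319, -0.112], [0.319, -0.097]]
orange [278 212  18  72 491] [[ 0.3895 -0.1417]] box [[0.523, -0.121], [0.525, -0.173], [0.308, -0.176], [0.306, -0.125]]
orange [322 216   3   7   9] [[ 0.5005 -0.2624]] box [[0.51, -0.257], [0.511, -0.263], [0.493, -0.265], [0.492, -0.26]]
orange [259 224   4  27  61] [[ 0.4417 -0.0685]] box [[0.486, -0.063], [0.486, -0.072], [0.406, -0.072], [0.406, -0.063]]
```

View pics/topz.png

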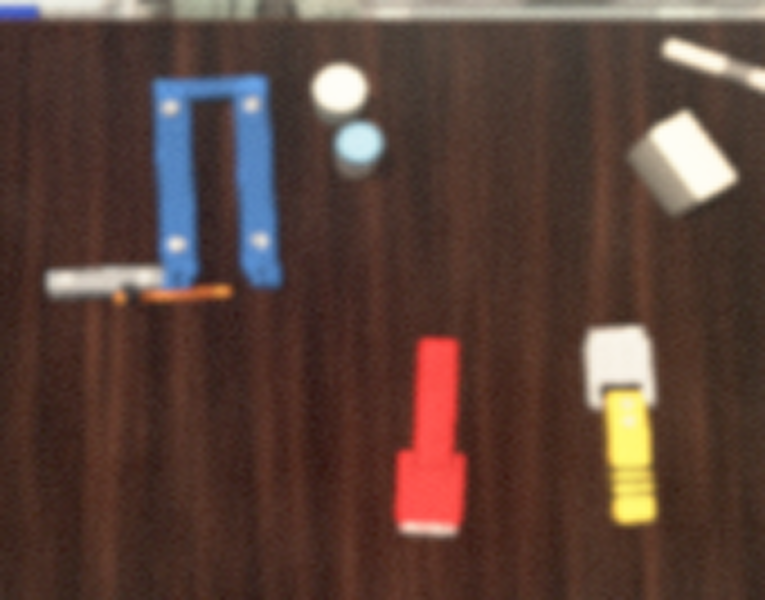

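The zoom confirms the guard with its mouth at the bottom, the knob at about (122,297) in the zoomed picture, and the scraper pointing blade-up. Next I move over the guard mouth for a closer look with the wrist camera.

```bash
python3 -m crank '-0.18 -0.15 0 0 1;-0.18 -0.15 0 0 1;-0.18 -0.15 0 0 1;-0.18 -0.15 0 0 1;-0.18 -0.15 0 0 1;-0.18 -0.15 0 0 1;-0.18 -0.15 0 0 1;-0.18 -0.15 0 0 1;-0.18 -0.15 0 0 1;-0.18 -0.15 0 0 1' && python3 -m crank '-0.18 -0.15 0 0 1;-0.18 -0.15 0 0 1;-0.18 -0.15 0 0 1;-0.18 -0.15 0 0 1;0 0 0 -0.074 1;0 0 0 -0.074 1;0 0 0 -0.074 1;0 0 0 0 1;0 0 0 0 1'
python3 - <<'E'
from h import *
print(np.array(cams.camera("wrist")["mount"]).round(3))
v=view("wrist");cv2.imwrite("pics/w1.png",v[0])
s=read_state();print(s["ee_pos"],Ro.from_quat(s["eef_rot"]).as_matrix().round(3),s["joint_positions"].round(2))
E
```

```text
time: 1.15
ee_pos: [0.4419, 0.1993, 0.2226]
eef_rot: [0.153, 0.988, 0.0, 0.0]
ft_force: [0.6, 1.5, -0.3]
width: 0.0868
grip_force: 0.0
time: 2.05
ee_pos: [0.5422, 0.0433, 0.2224]
eef_rot: [-0.019, 1.0, 0.0, -0.0]
ft_force: [-0.0, -0.7, -0.0]
width: 0.0871
grip_force: 0.0
[[-0.001 -0.954 -0.3    0.084]
 [ 1.    -0.001 -0.     0.002]
 [-0.    -0.3    0.954 -0.161]
 [ 0.     0.     0.     1.   ]]
[0.54232088 0.04331283 0.2225155 ] [[-0.999 -0.039 -0.   ]
 [-0.039  0.999  0.   ]
 [-0.     0.    -1.   ]] [-0.56  0.15  0.44  1.7  -0.07  1.3   1.51]
```

View pics/w1.png

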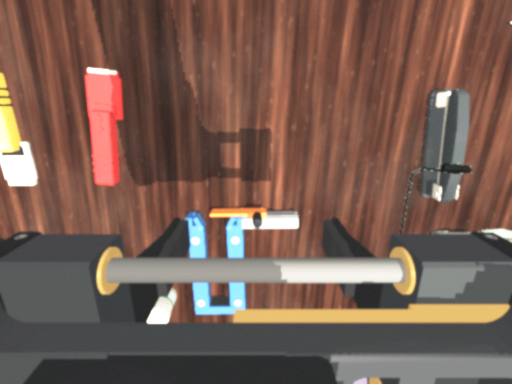

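The wrist view shows the guard at (187–246, 212–313), partly hidden by the gripper, with the mouth facing up. The orange shutter is at (240,213), the black knob at (258,217) and the track at (275,220).

```bash
python3 - <<'E'
from h import *
v=view("wrist")
m=mask(v[0],(95,110,80),(115,255,255)); m[:200]=0;m[320:]=0;m[:,:180]=0;m[:,255:]=0
ys,xs=np.nonzero(m);P=ray(v,np.c_[xs,ys],.026)
# outer edges by row: left px = guard right side
for r in (225,230,240,250,290,296,305):
    c=np.nonzero(m[r])[0]
    if len(c): 
        g=np.nonzero(np.diff(c)>4)[0]
        pts=[c[0]-.5,*(x for i in g for x in(c[i]+.5,c[i+1]-.5)),c[-1]+.5]
        print(r,pts,ray(v,[[p,r] for p in pts],.026).round(4).tolist())
box=cv2.boxPoints(cv2.minAreaRect(np.c_[xs,ys].astype(np.float32)));print("box",ray(v,box,.026).round(4).tolist())
o=mask(v[0],(5,150,120),(20,255,255));o[:200]=0;o[230:]=0;o[:,:200]=0;o[:,290:]=0
ys,xs=np.nonzero(o);print(xs.min(),xs.max(),ys.min(),ys.max())
r=ray(v,[[xs.min()-.5,ys[xs==xs.min()].mean()],[xs.max()+.5,ys[xs==xs.max()].mean()]],.026);print("orange",r)
g=cv2.cvtColor(v[0],cv2.COLOR_BGR2GRAY);print(g[206:232,246:272:1])
E
```

```text
225 [np.float64(187.5), np.float64(196.5), np.float64(200.5), np.float64(204.5), np.float64(225.5), np.float64(227.5), np.float64(231.5), np.float64(237.5)] [[0.6322, -0.0491], [0.6317, -0.0362], [0.6315, -0.0305], [0.6313, -0.0248], [0.6301, 0.0053], [0.63, 0.0081], [0.6298, 0.0139], [0.6295, 0.0224]]
230 [np.float64(187.5), np.float64(189.5), np.float64(202.5), np.float64(204.5), np.float64(225.5), np.float64(226.5), np.float64(241.5), np.float64(242.5)] [[0.6402, -0.0494], [0.64, -0.0465], [0.6393, -0.0278], [0.6392, -0.0249], [0.638, 0.0053], [0.638, 0.0068], [0.6371, 0.0283], [0.6371, 0.0298]]
240 [np.float64(188.5), np.float64(189.5), np.float64(202.5), np.float64(205.5), np.float64(225.5), np.float64(227.5), np.float64(241.5), np.float64(243.5)] [[0.6562, -0.0485], [0.6562, -0.047], [0.6554, -0.0281], [0.6553, -0.0237], [0.6541, 0.0054], [0.654, 0.0083], [0.6532, 0.0287], [0.6531, 0.0316]]
250 [np.float64(188.5), np.float64(189.5), np.float64(203.5), np.float64(206.5), np.float64(226.5), np.float64(228.5), np.float64(241.5), np.float64(243.5)] [[0.6727, -0.0491], [0.6727, -0.0
[... 3241 characters left out ...]
40 255 255
  255 255 255 255 255 255 255 255]
 [255 255 255 255 255 255 255 254 215 142 111 104 120 169 234 254 255 255
  255 255 255 255 255 255 255 255]
 [255 255 255 255 255 255 255 254 233 178 137 123 150 211 248 254 255 255
  255 255 255 255 255 255 255 255]
 [247 247 249 252 253 253 250 242 216 177 148 135 154 197 230 241 244 244
  244 244 244 243 243 242 241 242]
 [172 172 174 181 184 185 184 176 159 139 127 120 129 146 163 169 171 170
  169 166 168 167 165 159 155 158]
 [107 107 108 110 112 116 125 126 120 108 100  96 102 107 112 118 120 123
  121 120 118 118 114 106 104 109]
 [ 91  89  92  90  95  99 110 118 111  98  91  89  93  98 104 106 111 114
  112 108 108 107 101  95  96  99]]
```

```bash
python3 - <<'E'
from h import *
v=view("wrist")
print(ray(v,[257,222.5],.056),ray(v,[257,212],.028), read_state()["ee_pos"])
E
```

```text
[[0.61053949 0.0495433 ]] [[0.60743375 0.04955743]] [0.542322   0.04332708 0.22252107]
```

```bash
python3 -m crank '-0.17 0.01 0 0 1;-0.168 0.008 0 0 1;0 0 0.24 0 0.2;0 0 0.24 0 0.0;0 0 0.24 0 0;0 0 0.15 0 0;0 0 0.075 0 0;0 0 0 0 -1;0 0 0 0 -1;0 0 0 0 -1' 12; python3 -m crank '0 0 0 0 -1;0 0 0 0 -1'
```

```text
time: 3.25
ee_pos: [0.6112, 0.0498, 0.0357]
eef_rot: [-0.021, 1.0, 0.0, 0.002]
ft_force: [-0.3, -0.5, 0.5]
width: 0.0312
grip_force: 0.0
time: 3.45
ee_pos: [0.6104, 0.0497, 0.0347]
eef_rot: [-0.021, 1.0, 0.0, 0.001]
ft_force: [-0.5, -1.6, 1.8]
width: 0.0151
grip_force: 0.6
```

```bash
python3 -m crank '0 0 0 0 -1;0 0.06 0 0 -1;0 0.06 0 0 -1;0 0.06 0 0 -1;0 0.05 0 0 -1;0 0 0 0 -1;0 0 0 0 -1'
```

```text
time: 4.15
ee_pos: [0.6083, 0.0917, 0.0343]
eef_rot: [-0.019, 1.0, -0.002, 0.0]
ft_force: [-1.9, -13.3, 9.0]
width: 0.0136
grip_force: 12.0
```

```bash
python3 -m crank '0 -0.02 0 0 0;0 0 0 0 0;0 0 -0.2 0 0;0 0 -0.24 0 0;0 0 -0.24 0 0;0.14 -0.2 -0.04 0 1;0.14 -0.2 -0.04 0 1;0.14 -0.2 -0.04 0 1;0.14 -0.2 -0.04 0 1;0 -0.12 0 0 1';python3 -m crank '0 0 0 0 1;0 0 0 0 1;0 0 0 0 1'; python3 - <<'E'
from h import *
v=view("wrist");cv2.imwrite("pics/w2.png",v[0])
E
```

```text
time: 5.15
ee_pos: [0.5016, -0.0994, 0.2028]
eef_rot: [-0.02, 1.0, 0.001, 0.001]
ft_force: [-0.1, -0.1, 0.0]
width: 0.0755
grip_force: 0.0
time: 5.45
ee_pos: [0.5041, -0.0951, 0.2012]
eef_rot: [-0.022, 1.0, 0.0, -0.0]
ft_force: [-0.6, 0.4, 0.2]
width: 0.0867
grip_force: 0.0
```

View pics/w2.png

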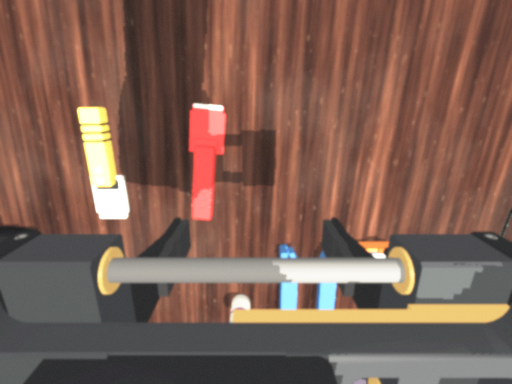

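The shutter now sits left of the guard at (375,248), and the mouth (292–318) is clear. The scraper handle runs from (93,108) to (106,188), with the blade below it ending at row 217.

```bash
python3 - <<'E'
from h import *
v=view("wrist")
m=mask(v[0],(22,110,80),(35,255,255));m[:,160:]=0
st,c,b=max(blobs(m,50),key=lambda t:t[0][4])
for r in range(110,190,8):
    x=np.nonzero(b[r])[0]
    if len(x): print(r,x[0],x[-1],ray(v,[[x[0]-.5,r],[x[-1]+.5,r]],.02).round(4).tolist())
x=np.nonzero(b)[0];print("rows",x.min(),x.max(),ray(v,[[94,x.min()-.5]],.02))
w=cv2.inRange(v[0],(150,150,150),(255,255,255));w[:170]=0;w[235:]=0;w[:,:80]=0;w[:,150:]=0
for r in range(186,222,6):
    x=np.nonzero(w[r])[0]
    if len(x): print("blade",r,ray(v,[[x[0]-.5,r],[x[-1]+.5,r]],.004).round(4).tolist())
print("tip",ray(v,[114,np.nonzero(w)[0].max()+.5],.004))
m=mask(v[0],(95,110,80),(115,255,255));m[:235]=0;m[312:]=0;m[:,:260]=0;m[:,345:]=0
for r in (250,254,288,294,300,306):
    c=np.nonzero(m[r])[0]
    g=np.nonzero(np.diff(c)>12)[0]
    if len(g): 
        i=g[0];pp=[c[0]-.5,c[i]+.5,c[i+1]-.5,c[-1]+.5]
        print("guard",r,pp,ray(v,[[p,r] for p in pp],.026).round(4).tolist())
E
```

```text
110 77 105 [[0.4406, -0.3122], [0.439, -0.2773]]
118 79 106 [[0.4499, -0.3112], [0.4484, -0.2772]]
126 81 108 [[0.4594, -0.3101], [0.4579, -0.2759]]
134 82 109 [[0.4691, -0.3103], [0.4676, -0.2758]]
142 84 110 [[0.4789, -0.3093], [0.4774, -0.2757]]
150 106 112 [[0.4878, -0.2831], [0.4874, -0.2743]]
158 108 113 [[0.498, -0.2818], [0.4976, -0.2742]]
166 109 114 [[0.5084, -0.2817], [0.508, -0.274]]
174 110 116 [[0.5189, -0.2817], [0.5185, -0.2726]]
182 112 115 [[0.5297, -0.2803], [0.5294, -0.2751]]
rows 107 186 [[ 0.43557899 -0.29057779]]
blade 186 [[0.5418, -0.3182], [0.5397, -0.2703]]
blade 192 [[0.5504, -0.318], [0.5483, -0.2684]]
blade 198 [[0.5592, -0.3178], [0.5571, -0.2693]]
blade 204 [[0.5681, -0.3176], [0.566, -0.2687]]
blade 210 [[0.5771, -0.316], [0.575, -0.2682]]
blade 216 [[0.5861, -0.3129], [0.5843, -0.2704]]
tip [[ 0.59062047 -0.29158104]]
guard 254 [np.float64(279.5), np.float64(295.5), np.float64(320.5), np.float64(324.5)] [[0.6228, -0.0549], [0.6218, -0.0326], [0.6203, 0.0022], [0.6201, 0.0078]]
guard 288 [np.float64(279.5), np.float64(281.5), np.float64(317.5), np.float64(320.5)] [[0.6789, -0.051], [0.6788, -0.0481], [0.6765, 0.0043], [0.6763, 0.0087]]
guard 294 [np.float64(279.5), np.float64(281.5), np.float64(317.5), np.float64(320.5)] [[0.6893, -0.0502], [0.6892, -0.0473], [0.6869, 0.0055], [0.6867, 0.0099]]
guard 300 [np.float64(279.5), np.float64(281.5), np.float64(316.5), np.float64(319.5)] [[0.6999, -0.0495], [0.6998, -0.0465], [0.6975, 0.0052], [0.6973, 0.0096]]
guard 306 [np.float64(279.5), np.float64(281.5), np.float64(316.5), np.float64(319.5)] [[0.7106, -0.0487], [0.7105, -0.0458], [0.7082, 0.0064], [0.708, 0.0108]]
```

```bash
python3 -m crank '0.05 -0.2 0 0 1;0.05 -0.2 0 0 1;0.05 -0.2 0 0 1;0.05 -0.2 0 0 1;0.052 -0.203 0 0 1;0 0 0.24 0 0.5;0 0 0.24 0 0.2;0 0 0.24 0 0.2;0 0 0 0 0.2;0 0 0 0 0.2'; python3 -m crank '0 0 0 0 0.2;0 0 0 0 0.2;0 0 0 0 0.2'
```

```text
time: 6.55
ee_pos: [0.4621, -0.2992, 0.0581]
eef_rot: [-0.021, 1.0, -0.0, -0.001]
ft_force: [-0.0, -0.1, 0.7]
width: 0.0564
grip_force: 0.0
time: 6.85
ee_pos: [0.4629, -0.2997, 0.0592]
eef_rot: [-0.021, 1.0, -0.0, 0.001]
ft_force: [0.4, -0.2, 0.3]
width: 0.0523
grip_force: 0.0
```

```bash
python3 -m crank '0 0.008 0.15 0 0.2;0 0 0.1 0 0.2;0 0 0.025 0 0.2;0 0 0 0 0.2;0 0 0 0 -1;0 0 0 0 -1;0 0 0 0 -1;0 0 0 0 -1;0 0 0 0 -1;0 0 0 0 -1' 40; python3 -m crank '0 0 0 0 -1;0 0 0 0 -1;0 0 0 0 -1'
```

```text
time: 7.85
ee_pos: [0.4621, -0.2981, 0.003]
eef_rot: [-0.021, 1.0, -0.0, 0.0]
ft_force: [-0.4, -0.2, 5.6]
width: 0.0255
grip_force: 39.9
time: 8.15
ee_pos: [0.4621, -0.2981, 0.003]
eef_rot: [-0.021, 1.0, -0.0, 0.0]
ft_force: [-0.4, -0.8, 5.8]
width: 0.0258
grip_force: 39.9
```

```bash
python3 -m crank '0 0 -0.1 0 -1;0 0 -0.15 0 -1;0 0 -0.15 0 -1;-0.02 0.1 0 0 -1;-0.02 0.2 0 0 -1;-0.02 0.2 0 0 -1;-0.02 0.2 0 0 -1;-0.02 0.2 0 0 -1;-0.02 0.2 0 0 -1;-0.008 0.2 0 0 -1'; python3 -m crank '0 0.09 0 0 -1;0 0 0 0 -1;0 0 0 0 -1;0 0 0 0 -1'; python3 - <<'E'
from h import *
v=view("wrist");cv2.imwrite("pics/w3.png",v[0])
v=view("side");cv2.imwrite("pics/s3.png",cv2.resize(v[0][150:290,180:340],None,fx=4,fy=4,interpolation=2))
E
```

```text
time: 9.15
ee_pos: [0.4762, -0.0352, 0.0825]
eef_rot: [-0.021, 1.0, 0.0, -0.0]
ft_force: [-0.1, -0.1, -1.4]
width: 0.0259
grip_force: 39.9
time: 9.55
ee_pos: [0.4756, -0.0203, 0.0824]
eef_rot: [-0.02, 1.0, -0.0, -0.0]
ft_force: [-0.6, 0.2, -0.8]
width: 0.0256
grip_force: 39.9
```

View pics/s3.png

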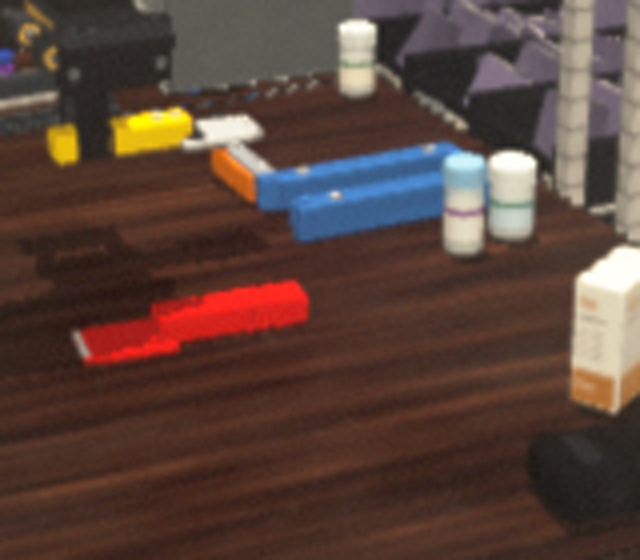

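View pics/w3.png

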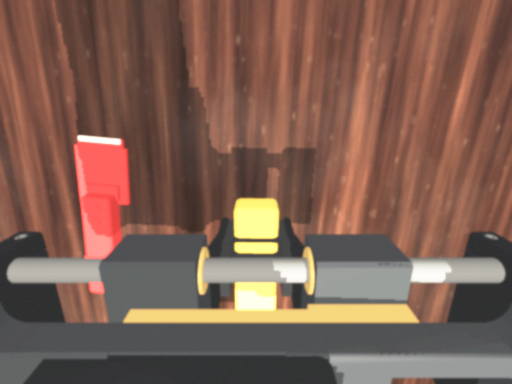

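The side view shows the scraper gripped level, in line with the open channel. Now I lower it and slide it in.

```bash
python3 -m crank '0 0.006 0.15 0 -1;0 0 0.15 0 -1;0 0 0.07 0 -1;0 0 0.024 0 -1;0 0 0 0 -1;0 0 0 0 -1'; python3 -m crank '-0.05 0 0 0 -1;-0.05 0 0 0 -1;-0.05 0 0 0 -1;-0.05 0 0 0 -1;0 0 0 0 -1;0 0 0 0 -1' ; python3 - <<'E'
from h import *
v=view("top");cv2.imwrite("pics/t4.png",cv2.resize(v[0][110:260,195:365],None,fx=4.5,fy=4,interpolation=2))
print(read_state()["torque"])
E
```

```text
time: 10.25
ee_pos: [0.4761, -0.0183, 0.0042]
eef_rot: [-0.02, 1.0, 0.0, 0.0]
ft_force: [0.2, 0.0, -0.3]
width: 0.0256
grip_force: 40.0
time: 10.85
ee_pos: [0.5156, -0.0163, 0.0035]
eef_rot: [-0.021, 1.0, -0.0, -0.0]
ft_force: [0.0, -0.0, -1.0]
width: 0.026
grip_force: 40.0
[0.06672637 0.0482151  0.00106172]
```

View pics/t4.png

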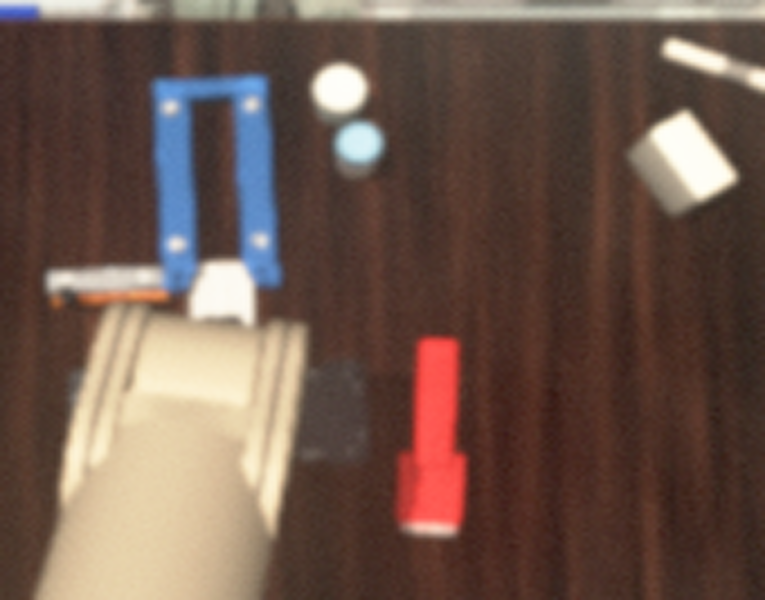

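```bash
python3 -m crank '-0.06 0 0 0 -1;-0.06 0 0 0 -1;-0.06 0 0 0 -1;-0.06 0 0 0 -1;0 0 0 0 -1;0 0 0 0 -1' ; python3 -m crank '-0.05 0 0 0 -1;-0.05 0 0 0 -1;-0.04 0 0 0 -1;0 0 0 0 -1;0 0 0 0 -1'
```

```text
time: 11.5
ee_pos: [0.5628, -0.0143, 0.0035]
eef_rot: [-0.021, 1.0, -0.0, -0.0]
ft_force: [-0.3, -0.5, -1.2]
width: 0.0257
grip_force: 40.0
time: 12.0
ee_pos: [0.5915, -0.0131, 0.0035]
eef_rot: [-0.021, 1.0, -0.0, -0.0]
ft_force: [-0.7, -0.0, -1.5]
width: 0.0258
grip_force: 40.0
```

```bash
python3 -m crank '0 0 0 0 0.1;0 0 0 0 0.1;0 0 0 0 0.1;0 0 -0.15 0 0.1;0 0 -0.1 0 0;0.15 0 0 0 -1;0.17 0 0 0 -1;0 0 0 0 -1;0 0 0 0 -1;0 0 0 0 -1' ; python3 -m crank '0 0 0 0 -1;0 0 0.15 0 -1;0 0 0.09 0 -1;0 0 0 0 -1;0 0 0 0 -1'
```

```text
time: 13.0
ee_pos: [0.5286, -0.0153, 0.0541]
eef_rot: [-0.021, 1.0, 0.0, 0.001]
ft_force: [0.2, -0.3, -0.1]
width: 0.0116
grip_force: 0.0
time: 13.5
ee_pos: [0.528, -0.0159, 0.006]
eef_rot: [-0.021, 1.0, -0.0, -0.0]
ft_force: [-0.3, -0.2, 0.4]
width: 0.0004
grip_force: 0.0
```

```bash
python3 -m crank '-0.05 0 0 0 -1;-0.05 0 0 0 -1;-0.05 0 0 0 -1;-0.05 0 0 0 -1;-0.05 0 0 0 -1;-0.05 0 0 0 -1;-0.05 0 0 0 -1;0 0 0 0 -1;0 0 0 0 -1' ; python3 -m crank '-0.02 0 0 0 -1;-0.02 0 0 0 -1;0 0 0 0 -1;0 0 0 0 -1'
```

```text
time: 14.4
ee_pos: [0.5977, -0.0128, 0.0056]
eef_rot: [-0.021, 1.0, -0.0, 0.0]
ft_force: [0.2, -0.7, -0.2]
width: 0.0003
grip_force: 0.0
time: 14.8
ee_pos: [0.6057, -0.0123, 0.0058]
eef_rot: [-0.021, 1.0, 0.0, 0.0]
ft_force: [0.4, -0.3, 0.2]
width: 0.0007
grip_force: 0.0
```

```bash
python3 -m crank '-0.015 0 0 0 -1;-0.01 0 0 0 -1;0 0 0 0 -1;0 0 0 0 -1' ; python3 -m crank '-0.015 0 0 0 -1;0 0 0 0 -1;0 0 0 0 -1'
```

```text
time: 15.2
ee_pos: [0.6107, -0.0121, 0.0058]
eef_rot: [-0.021, 1.0, 0.0, 0.0]
ft_force: [0.1, -0.0, -0.8]
width: 0.0005
grip_force: 0.0
time: 15.5
ee_pos: [0.6133, -0.0121, 0.0056]
eef_rot: [-0.021, 1.0, 0.0, -0.0]
ft_force: [-2.1, -0.7, 1.1]
width: 0.0002
grip_force: 1.2
```

```bash
python3 -m crank '-0.01 0 0 0 -1;0 0 0 0 -1;0 0 0 0 -1'; python3 -m crank '-0.01 0 0 0 -1;0 0 0 0 -1;0 0 0 0 -1'
```

```text
time: 15.8
ee_pos: [0.6135, -0.0121, 0.0055]
eef_rot: [-0.021, 1.0, 0.0, -0.002]
ft_force: [-12.5, 0.4, 9.2]
width: 0.0005
grip_force: 6.1
time: 16.1
ee_pos: [0.6136, -0.0121, 0.0054]
eef_rot: [-0.021, 1.0, 0.001, -0.004]
ft_force: [-21.4, 0.5, 19.1]
width: 0.0002
grip_force: 10.8
```

```bash
python3 -m crank '0.1 0 0 0 -1;0.1 0 0 0 -1;0 0 -0.2 0 0;0.1 0 -0.2 0 0;0.15 0 -0.2 0 0;0.15 0 -0.2 0 0;0 0 0 0 0;0 0 0 0 0;0 0 0 0 0'; python3 - <<'E'
from h import *
v=view("wrist");s=v[0][200:340,170:350];cv2.imwrite("pics/w5.png",cv2.resize(s,None,fx=4,fy=4,interpolation=2))
m=mask(v[0],(22,110,80),(35,255,255));ys,xs=np.nonzero(m[200:330,170:350]);xs+=170;ys+=200
print(xs.min(),xs.max(),ys.min(),ys.max(),ray(v,[(xs.min()+xs.max())/2,ys.min()-.5],.02))
E
```

```text
time: 17.0
ee_pos: [0.4977, -0.0166, 0.165]
eef_rot: [-0.021, 1.0, -0.0, -0.0]
ft_force: [0.8, 0.3, 0.2]
width: 0.0418
grip_force: 0.0
170 349 250 320 [[ 0.59297867 -0.00604642]]
```

View pics/w5.png

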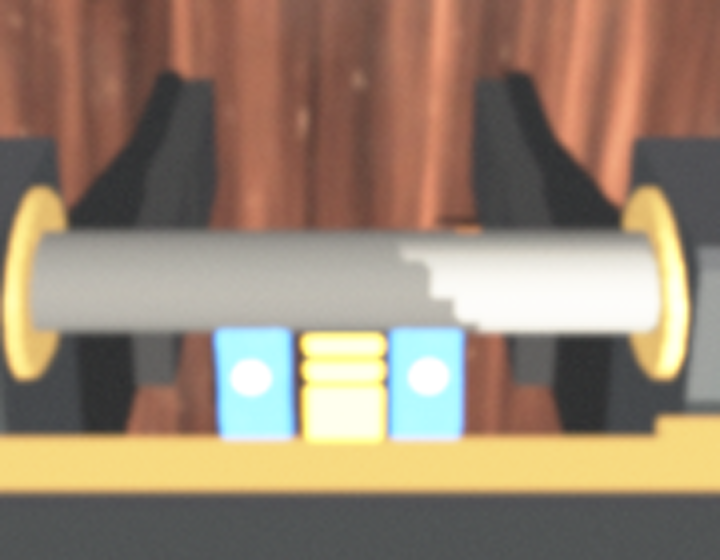

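The handle is centred between the lips at (345,385), but the gripper bar hides the mouth, so I back off to see it.

```bash
python3 -m crank '0.15 0.2 -0.1 0 0;0.15 0.2 -0.1 0 0;0 0.14 0 0 0;0 0 0 0 0;0 0 0 0 0;0 0 0 0 0'; python3 - <<'E'
from h import *
v=view("wrist")
m=mask(v[0],(18,70,80),(38,255,255));m[256:]=0
b=blobs(m,10)
for st,c,_ in b: print("yel",st[:5],ray(v,[c[0],st[1]-.5],.02),ray(v,[c[0],st[1]-.5],.0))
m=mask(v[0],(95,80,80),(115,255,255));m[256:]=0
for st,c,_ in blobs(m,20): print("blue",st[:5],ray(v,[c[0],st[1]-.5],.026))
a=v[0][150:270,130:310]
t=view("top")[0][115:200,195:285]
cv2.imwrite("pics/c6.png",np.hstack([cv2.resize(a,(420,400),interpolation=2),cv2.resize(t,(378,400),interpolation=2)]))
E
```

```text
time: 17.65
ee_pos: [0.4379, 0.0819, 0.2019]
eef_rot: [-0.02, 1.0, -0.001, -0.001]
ft_force: [0.3, 0.5, 0.2]
width: 0.0435
grip_force: 0.0
yel [171 247  13   9  90] [[ 0.55435626 -0.02261695]] [[ 0.56599585 -0.02861497]]
yel [328 247  13   9  92] [[0.54539043 0.19795537]] [[0.55650802 0.20479923]]
```

View pics/c6.png

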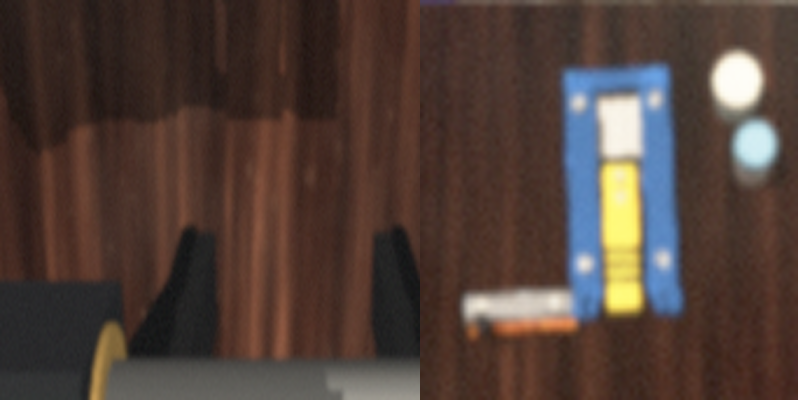

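The top view (right half) shows the scraper fully in the channel, with the blade at the back stop, the tail just inside the mouth and the shutter still open. Now I close the shutter.

```bash
python3 -m crank '-0.21 0 0 0 0;-0.21 0 0 0 0;-0.21 0 0 0 0;-0.215 0.005 0 0 0;0 0 0.2 0 0;0 0 0.24 0 0;0 0 0.24 0 0;0 0 0.15 0 0;0 0 0 0 0;0 0 0 0 0'; python3 -m crank '0 0 0 0 -1;0 0 0 0 -1;0 0 0 0 -1;0 0 0 0 -1' 12
```

```text
time: 18.75
ee_pos: [0.6069, 0.0902, 0.0375]
eef_rot: [-0.02, 1.0, -0.0, -0.0]
ft_force: [0.0, -0.9, -1.0]
width: 0.0437
grip_force: 0.0
time: 19.15
ee_pos: [0.6069, 0.0913, 0.0377]
eef_rot: [-0.021, 1.0, 0.0, 0.001]
ft_force: [0.4, -0.7, -0.6]
width: 0.0193
grip_force: 0.0
```

```bash
python3 -m crank '0 0 0 0 -1;0 0 0 0 -1;0 -0.06 0 0 -1;0 -0.06 0 0 -1;0 -0.06 0 0 -1;0 -0.06 0 0 -1;0 -0.04 0 0 -1;0 0 0 0 -1;0 0 0 0 -1'; python3 -m crank '0 -0.02 0 0 -1;0 0 0 0 -1;0 0 0 0 -1'
```

```text
time: 20.05
ee_pos: [0.6095, 0.0346, 0.0372]
eef_rot: [-0.021, 1.0, -0.0, 0.001]
ft_force: [3.6, -0.6, 5.7]
width: 0.0131
grip_force: 12.0
time: 20.35
ee_pos: [0.6097, 0.0315, 0.0372]
eef_rot: [-0.021, 1.0, -0.0, 0.001]
ft_force: [4.6, -1.2, 5.7]
width: 0.0132
grip_force: 12.0
```

```bash
python3 -m crank '0 -0.015 0 0 -1;0 0 0 0 -1;0 0 0 0 -1'; python3 -m crank '0 -0.015 0 0 -1;0 0 0 0 -1;0 0 0 0 -1'
```

```text
time: 20.65
ee_pos: [0.6097, 0.0312, 0.0373]
eef_rot: [-0.022, 1.0, 0.001, 0.001]
ft_force: [3.8, 6.6, 6.8]
width: 0.0138
grip_force: 12.0
time: 20.95
ee_pos: [0.6097, 0.031, 0.0373]
eef_rot: [-0.023, 1.0, 0.003, 0.0]
ft_force: [2.2, 12.9, 7.5]
width: 0.0135
grip_force: 12.0
```

```bash
python3 -m crank '0 0.018 0 0 -1;0 0 0 0 0;0 0 0 0 0;0 0 0 0 0;0 0 -0.15 0 0;0 0 -0.24 0 0;0 0 -0.24 0 0;0.2 0.1 -0.1 0 0;0.2 0.1 0 0 0;0.2 0.2 0 0 0'; python3 -m crank '0.1 0.2 0 0 0;0 0.2 0 0 0;0 0 0 0 0;0 0 0 0 0;0 0 0 0 0'; python3 - <<'E'
from h import *
t=view("top")[0][115:215,180:350];t=cv2.resize(t,None,fx=4.5,fy=5,interpolation=2);cv2.imwrite("pics/t7.png",t)
E
```

```text
time: 21.95
ee_pos: [0.4892, 0.0973, 0.183]
eef_rot: [-0.019, 1.0, -0.0, 0.0]
ft_force: [1.7, 1.0, 0.2]
width: 0.0433
grip_force: 0.0
time: 22.45
ee_pos: [0.4675, 0.1768, 0.1825]
eef_rot: [-0.02, 1.0, -0.0, -0.0]
ft_force: [0.8, -0.6, 0.1]
width: 0.0434
grip_force: 0.0
```

View pics/t7.png

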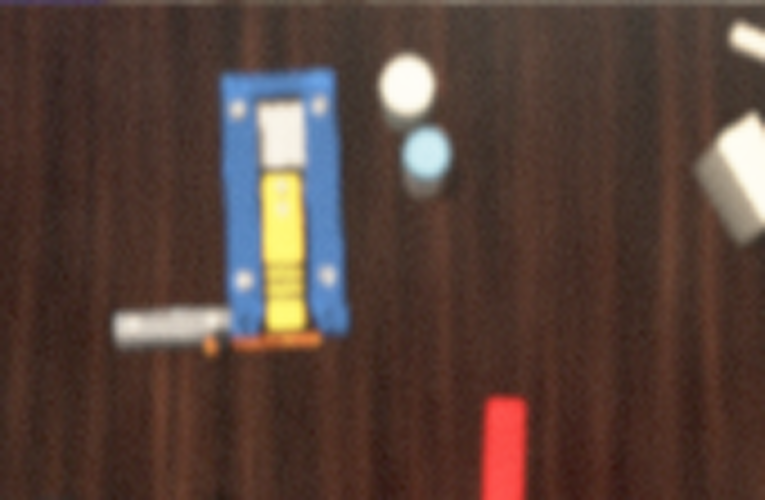

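The scraper lies home in the channel, the shutter covers the mouth (233–322, row 341), and the vials and carton look undisturbed. Handing in.

```bash
python3 -c "
from bench import workorder
print(workorder.close_job())"
```

```text
the job is handed in; nothing more can be done
None
```

I handed the job in at about 22 s: the scraper sits blade first against the guard's stop with the shutter closed behind it, and the nearby vials and carton look unmoved, though I didn't re-check the stapler or radio and the hand-in returned no verdict.

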